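# Eject a paint pot from its sloped stand and shut it in its keeper

## Task

Press down the ejector lever that belongs to the full paint pot so that the pot comes up out of its well in the sloped stand and stays up, and let go; then take the raised pot out, stand it upright in the middle of the keeper base and release it. Finally set the loose hood cover over it and press it straight down until both its clip arms snap under the base's rim bars, then let go. Leave the empty pot in its well and the other things on the table where they are.

Things in the scene. Friction and masses are not known exactly. Their poses are not given: they have to be found in the camera images.
- stand: Fixed plywood pot stand, 150 (x) x 252 mm (y). Origin: centre of its footprint, on the table; z up. Levers on its low -x side (towards the robot). A carrying-handle bar 16 mm thick runs along y above the wells, axis at x -16, z 230 mm, on end posts (24 x 10 mm) at y +-121 mm: it blocks an upright gripper, so reach a pot tilted, along the deck's z from the -x side.
- deck: Tilted wooden block of the stand, 90 (x) x 230 (y) x 47 mm (z), with two 46 mm round wells at deck x 0, y +-45 mm. Origin: centre of its underside, at stand (0, 0, 60) mm. Its z axis, the wells' axis and the way pots come out, leans 30 degrees from vertical to the stand's -x. Top face z 47, well floor z 6 mm; a flat ejector pin 28 mm wide rises through a hole in each floor.
- lever_left (a joint): Hinged ejector lever of the well at the stand's +y. 0 = up (pot down in the well), 0.42 rad = fully pressed: the pin has then lifted the pot 22 mm along the deck's z (52 mm per rad). Friction holds it wherever it is left; pressing its pad takes about 3 N, then it meets a hard stop.
- lever_right (a joint): The same for the well at the stand's -y.
- lever_left_pad (a point): Middle of the top of the left lever's black press pad (40 mm along x, 34 mm along y), 109 mm to the stand's -x side of the stand origin and 65 mm above the table when up; pressed, it sinks about 31 mm, almost straight down. Press from above.
- lever_right_pad (a point): The same for the right lever.
- pot_full: White plastic pot filled to the brim with set paint (solid, flat top): a cylinder 44 mm in diameter, 38 mm high, about 60 g. Origin: centre of its underside, z along its axis towards the top. It starts in one of the two wells, its top 3 mm below the deck face; with its lever fully pressed, its top stands 19 mm proud of the deck face.
- pot_empty: Empty pot of the same outer size (44 mm diameter, 38 mm high) but hollow, in the other well. Origin: centre of its underside. To be left alone.
- keeper: Fixed base of a paint keeper: white platform 84 x 84 mm, flat top 30 mm above the table, on a foot plate 130 x 100 x 3 mm. Origin: centre of its underside, on the table; z up. At its +x and -x sides a round rim bar (56 mm long along y, standing out 5 mm, axis 18 mm above the table) is sprung and yields inwards. The pot goes on the platform's middle.
- cover: Loose white hood, 90 g, standing on two hooked clip arms (x +-51 mm, 32 mm wide). Origin: footprint centre, at the arms' lower ends; z up. 108 x 84 mm; inside 74 x 74, 40 high; flange underside z 24, roof z 67 mm; on it a grip bar 50 (x) x 20 (y), z 67 to 99. Its x goes along the keeper's x, either way round. It stops on the rim bars at about z 20 mm; a straight push of about 10 N snaps it to z 6.
- brush_jar: Glass jar with upright brushes, 70 mm wide, about 230 mm high. Bystander.
- paint_bottle: White bottle, 60 mm wide, 170 mm high. Bystander.
- water_cup: White mug, 76 mm wide, 85 mm high. Bystander.
- tape_roll: Roll of tape lying flat, 90 mm wide, 24 mm high. Bystander.
- brush: Brush lying on the table, 200 mm long along its x. Bystander.
- eraser: Eraser 55 x 24 x 14 mm. Bystander.
- paint_jar: Glass jar, 68 mm wide, 70 mm high. Bystander.
Not all that is in view belongs to the job. Leave any orange look-alike of the cover alone.

How it is judged:
On the way, in this order (a step that is already met when the one before it is completed fails the run):
1. The full pot has been raised in its well by the ejector lever (at least 17 of the 22 mm) and stands there untouched (z of pot_full in the frame of deck between 0.023 and 0.034 m and x of pot_full in the frame of deck between -0.006 and 0.006 m and value of joint any of lever_left, lever_right above 0.3 rad and contact force between the fingers and pot_full below 0.05 N), for 0.2 s.
2. The full pot stands upright and released on the middle of the keeper base (axis within 20 mm of its centre) (z of pot_full in the frame of keeper between 0.026 and 0.034 m and horizontal distance between pot_full and keeper below 0.02 m and angle between pot_full's own z axis and vertical below 0.12 rad and contact force between the fingers and pot_full below 0.05 N and linear speed of pot_full below 0.02 m/s), for 0.2 s.
3. The cover is pressed home by the gripper, under both rim bars (z of cover in the frame of keeper between 0.002 and 0.009 m and horizontal distance between cover and keeper below 0.008 m and angle between cover's own z axis and vertical below 0.06 rad and angle between the x axis of cover and the x axis of keeper, either way round below 0.12 rad and contact force between the fingers and cover above 1 N).
At the end, for the whole second after the job is handed in: The full pot stands upright (within 7 degrees) on the keeper platform within 20 mm of its centre; the cover is snapped home over it (origin 2 to 9 mm above the table), level, within 8 mm and 7 degrees of the keeper, at rest; the empty pot is within 12 mm of its start (z of pot_full in the frame of keeper between 0.026 and 0.034 m and horizontal distance between pot_full and keeper below 0.02 m and angle between pot_full's own z axis and vertical below 0.12 rad and z of cover in the frame of keeper between 0.002 and 0.009 m and horizontal distance between cover and keeper below 0.008 m and angle between cover's own z axis and vertical below 0.06 rad and angle between the x axis of cover and the x axis of keeper, either way round below 0.12 rad and linear speed of cover below 0.02 m/s and distance of pot_empty from where it was at the start of the episode below 0.012 m); the robot touches nothing.
It fails at once if The empty pot is moved by more than 12 mm (distance of pot_empty from where it was at the start of the episode above 0.012 m).
It fails at once if Another thing on the table is moved by more than 30 mm (distance of any of brush_jar, paint_bottle, water_cup, tape_roll, brush, eraser, paint_jar from where it was at the start of the episode above 0.03 m).
It also fails if it takes over 67 s, if anything falls off the work surface, if the arm or the gripper's body presses on something with over 40 N, if the wrist force passes 120 N, or if a joint passes its speed limit or range.

## Robot

A 7-joint arm with a two-finger parallel gripper is mounted at the origin on the work surface. World frame = base frame: x ahead of the robot, y to its left, z up, the work surface at z = 0. Lengths are in m, angles in rad, forces in N, time in s.
With the tool pointing down it reaches from about 0.4 to 0.875 m from the base axis. Payload 19.3 kg.
Tool frame: the origin (TCP) lies midway between the tips of the shut fingers; the grasp point (between the pads) lies 19 mm behind it (ctrl.grip_depth is the distance from the TCP to the grasp point, in m); z points along the fingers, y is the line along which they close (so a half turn about z gives the same grasp; the last joint's range is limited). The gripper opens to 85 mm and grips with 20 to 120 N. Pads are 22 mm wide; open, the fingers measure 114 mm over their backs; the gripper's body (76 mm by 85 mm) begins 54 mm behind the grasp point. The pads swing forward as they close: fully open they stand 13 mm farther back than shut.
Start: joints at [-1.345, 0.521, -0.036, 1.599, 0.021, 1.021, -0.113], TCP at [0.182, 0.598, 0.231] pointing down, gripper open.
Joint ranges: [-2.91, 2.91], [-0.3, 2.13], [-1.5, 1.42], [0.17, 2.43], [-1.26, 4.41], [0.16, 1.93], [-2.52, 2.52]. Speed limits (rad/s): [1.89, 1.89, 2.39, 2.39, 3.01, 3.01, 3.01].

## Interface

Orientations are given as a unit quaternion [x, y, z, w].
In Python, from bench import ctrl gives the robot as it stands. The module is installed in compiled form; this text tells all that it offers.
- The arm moves only by the tool apply_moves, never from a script. Its argument "moves" is a list of rows, each a list of 7 numbers: the turn, a rotation vector about the tool's x, y, z in rad, then the shift along the tool's x, y, z in mm, then the closure, from -1 (fully open) to 1 (shut). A call has 1 to 5 rows; each row shifts and turns the commanded pose from where the row before left it, along the tool's axes as they then stand; what a row does not reach is not made up. A row lasts 1/12 s, in which the tool goes at most 41.7 mm and 7.16 degrees, less where a joint would pass 70% of its speed; a pose out of reach is approached as far as the arm can. A call is refused whole if a number of a shift passes 41.7 or a number of a turn 0.125, either way. A call with a gripper value outside its range is refused whole. The fingers move at their own pace and stop on an object; "grip_force" is the grip in N (left out, the last holds). Time passes only in rows, so rows that do not move let the fingers close. It gives the time, the measured TCP pose, the force, the opening and the grip force at its end, in the units of the state.
- ctrl.read_state(): the state, without advancing time (a new reading comes with each control period).
- ctrl.grab_frame(name): name is "scene" or "side" or "wrist"; returns a dict with "color" (480x640x3 uint8, red, green, blue), "range_z" (480x640 float32, m along the optical axis (not along the pixel's ray), 0 where there is no reading), "intrinsics" (3x3 intrinsics, pixels), "xyz" and "rotation" of the camera in the world; the wrist camera has in their place "T_tool_cam" (4x4, takes a point from camera to tool coordinates, whose origin is the TCP and whose axes are the flange's). Camera axes: x right, y down, z forward; pixel columns grow to the right and rows downward; lengths in m; the calibration is good to about 2 mm. A picture is of the moment at which its call begins: read the wrist's pose just before it.
- ctrl.sign_off(): hands the job in; it is judged then, once.
Trained networks look in a picture, given as the dict that the camera call returned (one of the last four; its "shot" number tells which), for a name from the list of things; names that differ only in an ending like _2 or _b are one class to them, and where a whole thing is asked for, a point or a joint stands for the part that bears it (a point fixed in the world has none). Each returns a list of dicts, best first, with "confidence" (0 to 1); they miss things now and then, are a little off and sometimes report something else, mostly with a low value. They report only what shows in the picture. A call takes as long as a camera call. They do not tell look-alikes from the thing itself.
- ctrl.cut_out(picture, name): "mask" (480x640 bool, what is visible of it) and "box" ([left, top, right, bottom] in pixels, round what is visible of it).
- ctrl.mark_of(picture, name): "uv" ([column, row] in pixels: a listed point, or the origin of a listed thing).
The state is a dict: "t": time; "joint_pos": joint angles; "qd": joint speeds; "tau": joint torques, N m; "tcp_pos": TCP position; "orientation": TCP orientation; "ft_force": force on the tool from outside, world axes, zero at the start; "torque": the same for the moment, N m; "grip_width": finger opening in m; "gripper_force": force on a finger pad.
Only numpy, scipy, OpenCV 4.12 (cv2) and the standard library are available. Lean on these libraries where they do the work, as an engineer would, in place of code of your own. Each camera call takes 0.05 s, during which the arm holds its last target. There are 200 camera calls.

## Working session

There is one attempt and no reset: what is moved stays moved. The work goes in short steps, Python scripts to look and compute and a tool call to move; the robot and the scene stay as the last step left them, time stands still between calls to the robot, and variables do not carry over. Pictures are saved under pics/ and viewed, at most 10 in all, crops included, and the job is handed in when it is done.

Besides the shell and the picture viewer there is one more tool, called after "Call:" in YAML: its name, and indented under it one key for each argument. apply_moves: Moves the arm, as the interface text tells. Its arguments: {"type":"object","properties":{"moves":{"type":"array"},"grip_force":{"type":"number"}},"required":["moves"]}

```bash
mkdir -p pics
cat > h.py <<'E'
import numpy as np, cv2
from scipy.spatial.transform import Rotation as R
from bench import ctrl
def cam(f):
    s=ctrl.read_state()
    if 'T_tool_cam' in f:
        T=np.eye(4);T[:3,:3]=R.from_quat(s['orientation']).as_matrix();T[:3,3]=s['tcp_pos'];return T@f['T_tool_cam']
    T=np.eye(4);r=np.array(f['rotation']);T[:3,:3]=r if r.shape==(3,3) else R.from_quat(r).as_matrix();T[:3,3]=f['xyz'];return T
def cloud(f):
    T=cam(f);K=np.array(f['intrinsics']);z=f['range_z'];v,u=np.mgrid[:480,:640]
    p=np.stack([(u-K[0,2])/K[0,0]*z,(v-K[1,2])/K[1,1]*z,z],-1)@T[:3,:3].T+T[:3,3]
    p[z<=0]=np.nan;return p
def save(f,n): cv2.imwrite('pics/'+n+'.png',f['color'][:,:,::-1])
E
python3 - <<'E'
from h import *
np.set_printoptions(precision=3,suppress=True)
for c in ['scene','side']:
    f=ctrl.grab_frame(c);save(f,c+'0');P=cloud(f);np.savez(c+'0.npz',P=P,c=f['color'])
    print(c,f['xyz'],f['rotation'])
    for n in ['stand','deck','lever_left','lever_right','pot_full','pot_empty','keeper','cover','brush_jar','paint_bottle','water_cup','tape_roll','paint_jar','brush','eraser']:
        for d in ctrl.cut_out(f,n)[:3]:
            p=P[d['mask']];p=p[~np.isnan(p[:,0])]
            if len(p): print(n,round(d['confidence'],2),d['box'],np.median(p,0),np.percentile(p,2,axis=0),np.percentile(p,98,axis=0))
    for n in ['stand','deck','keeper','cover','pot_full','pot_empty','lever_left_pad','lever_right_pad']:
        for d in ctrl.mark_of(f,n)[:3]:
            u,v=np.round(d['uv']).astype(int)
            print(n,round(d['confidence'],2),u,v,P[min(v,479),min(u,639)])
E
```

```text
scene [ 1.196 -0.252  0.741] [ 0.715  0.571 -0.244 -0.321]
stand 0.71 [391.3, 182.1, 563.6, 336.7] [0.629 0.191 0.084] [0.511 0.072 0.004] [0.686 0.318 0.237]
deck 0.81 [414.6, 233.6, 540.8, 294.6] [0.633 0.194 0.102] [0.556 0.085 0.078] [0.65  0.308 0.122]
deck 0.43 [27.8, 252.2, 146.2, 417.3] [ 0.706 -0.433  0.106] [ 0.618 -0.503  0.004] [ 0.759 -0.374  0.256]
deck 0.27 [256.6, 362.9, 330.9, 433.4] [ 0.791 -0.188  0.049] [ 0.742 -0.226  0.003] [ 0.815 -0.132  0.085]
lever_left 0.59 [457.3, 223.6, 476.5, 243.8] [0.508 0.241 0.063] [0.487 0.224 0.053] [0.527 0.258 0.068]
lever_left 0.4 [392.5, 182.9, 563.0, 338.6] [0.628 0.193 0.084] [0.507 0.072 0.003] [0.686 0.319 0.237]
lever_right 0.75 [418.7, 230.4, 439.6, 255.8] [0.512 0.154 0.062] [ 0.414  0.081 -0.002] [0.609 0.21  0.166]
pot_full 0.45 [486.0, 246.6, 503.4, 250.4] [0.587 0.242 0.097] [0.573 0.228 0.089] [0.599 0.256 0.104]
pot_full 0.2 [392.2, 183.3, 560.1, 338.3] [0.628 0.193 0.084] [0.499 0.072 0.001] [0.686 0.319 0.237]
pot_empty 0.75 [457.4, 226.3, 479.4, 245.0] [0.508 0.24  0.063] [0.46  0.224 0.   ] [0.528 0.265 0.07 ]

[... 4594 characters left out ...]
2.7, 398.6, 213.6] [ 0.71  -0.066  0.011] [ 0.687 -0.086 -0.001] [ 0.736 -0.044  0.016]
eraser 0.63 [246.1, 177.8, 280.2, 191.2] [0.518 0.147 0.06 ] [0.489 0.133 0.007] [0.585 0.197 0.067]
stand 0.91 281 174 [0.557 0.123 0.084]
stand 0.63 288 166 [0.58  0.123 0.094]
deck 0.66 276 158 [0.581 0.166 0.092]
keeper 0.76 437 320 [ 0.527 -0.357  0.031]
cover 0.93 419 413 [ 0.337 -0.46   0.068]
cover 0.82 179 239 [0.289 0.152 0.043]
cover 0.63 335 257 [ 0.485 -0.123  0.056]
pot_full 0.56 267 148 [0.586 0.204 0.097]
pot_empty 0.51 288 166 [0.58  0.123 0.094]
lever_left_pad 0.5 229 165 [0.505 0.251 0.064]
lever_right_pad 0.81 257 184 [0.511 0.154 0.062]
lever_right_pad 0.62 266 148 [0.583 0.204 0.098]
```

Run:
```python
import cv2,numpy as np
a=cv2.imread('pics/scene0.png');b=cv2.imread('pics/side0.png')
# 4 panel: scene overall; side crops of pots and three covers
p1=cv2.resize(b,(400,300));p0=cv2.resize(a,(400,300))
p2=cv2.resize(b[60:220,215:340+88],(400,300),interpolation=3)
p3=cv2.resize(a[160:310,80:440],(400,300))
cv2.imwrite('pics/m0.png',np.vstack([np.hstack([p0,p1]),np.hstack([p2,p3])]))
```

```text
(no output)
```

View pics/m0.png

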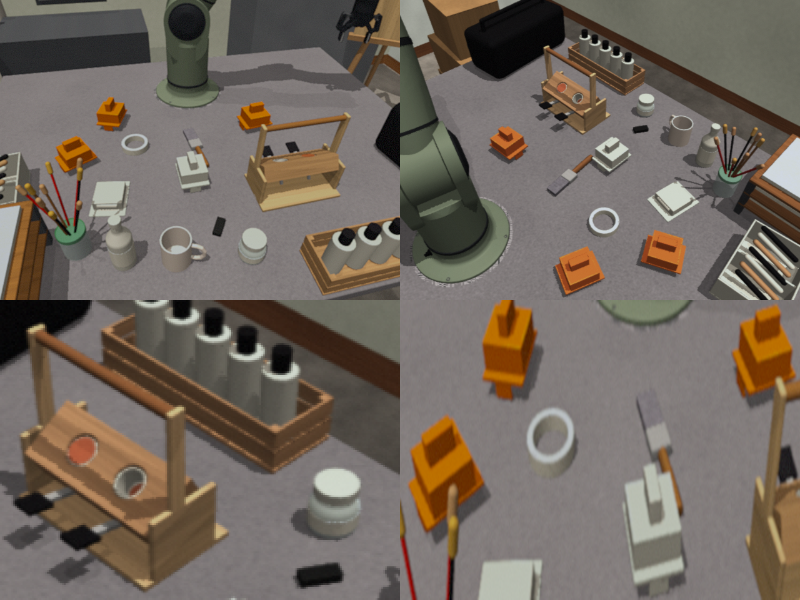

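In the picture, the left well (side view pixel ~260,140) holds the pot with a flat red top, so it is the full one. The right well (~284,160) holds a hollow pot. There are four hood-like things: orange ones at scene pixels (178,180), (125,248) and (405,187), and a white one at (307,273). The white one fits the description of the cover. Next I fit the poses.

```bash
python3 - <<'E'
from h import *
np.set_printoptions(precision=4,suppress=True)
S=np.load('scene0.npz')['P'].reshape(-1,3);D=np.load('side0.npz')['P'].reshape(-1,3)
def sel(P,lo,hi): return P[np.all((P>lo)&(P<hi),1)]
def rect(n,p):
    r=cv2.minAreaRect((p[:,:2]*1000).astype(np.float32));print(n,len(p),'c',np.array(r[0]),'size',np.array(r[1]),'ang',r[2],'z',np.median(p[:,2]))
for nm,P in (('sc',S),('sd',D),('both',np.vstack([S,D]))):
    print(nm)
    p=sel(P,[.5,.03,.215],[.75,.36,.242]);rect('bar',p)
    m=p[(p[:,1]>.09)&(p[:,1]<.29)];k=np.polyfit(m[:,1],m[:,0],1);print(' bar x=%.4f*y+%.4f'%tuple(k))
    rect('padL',sel(P,[.47,.215,.057],[.54,.27,.075]));rect('padR',sel(P,[.47,.12,.057],[.54,.175,.075]))
    rect('keep top',sel(P,[.46,-.43,.0265],[.63,-.27,.035]));rect('keep all',sel(P,[.44,-.45,.005],[.65,-.25,.035]))
    rect('grip',sel(P,[.44,-.17,.092],[.6,-.03,.104]));rect('roof',sel(P,[.44,-.17,.062],[.6,-.03,.072]));rect('flange',sel(P,[.44,-.18,.022],[.6,-.03,.036]))
E
python3 - <<'E'
import cv2,numpy as np
a=cv2.imread('pics/scene0.png');b=cv2.imread('pics/side0.png')
cv2.imwrite('pics/m1.png',np.hstack([cv2.resize(b[110:210,215:315],(400,400),interpolation=3),cv2.resize(a[225:325,260:360],(400,400),interpolation=3)]))
E
```

```text
sc
bar 1541 c [597.3055 196.8715] size [ 25.6518 253.6856] ang 0.9864200949668884 z 0.23441008728125
 bar x=-0.0150*y+0.6033
padL 282 c [506.4246 241.3688] size [35.5256 46.5569] ang 88.79412841796875 z 0.06327697012817829
padR 236 c [508.0247 152.0108] size [33.9971 43.5462] ang 85.92101287841797 z 0.06289166279443603
keep top 1662 c [ 545.5379 -345.8466] size [83.662  90.1017] ang 79.1089096069336 z 0.029345815055646485
keep all 2153 c [ 546.0482 -344.6942] size [ 96.5787 120.2966] ang 79.9136962890625 z 0.028855295040007056
grip 232 c [522.1019 -95.8388] size [19.9461 52.8708] ang 89.35331726074219 z 0.09797445084605955
roof 1069 c [520.9736 -95.3677] size [85.8612 80.896 ] ang 0.06856371462345123 z 0.0662738352217378
flange 535 c [514.7653 -86.8545] size [126.0214 101.6573] ang 0.07947640866041183 z 0.02858738654922599
sd
bar 788 c [596.7909 195.0056] size [ 25.4767 253.9993] ang 0.8468796610832214 z 0.23396122517226225
 bar x=-0.0175*y+0.5973
padL 168 c [505.6161 238.8869] size [37.3575 40.5634] ang 87.64708709716797 z 0.06314973694332432
padR 186 c [511.5814 149.7957] size [47.
[... 708 characters left out ...]
 c [506.3892 239.7191] size [38.7399 46.5976] ang 89.08615112304688 z 0.06320207855299387
padR 422 c [511.413  150.3124] size [47.635  37.8361] ang 3.182290554046631 z 0.06254045341501574
keep top 3025 c [ 545.2775 -347.2165] size [86.4653 90.0988] ang 79.097900390625 z 0.029115229710678592
keep all 4093 c [ 542.5871 -346.7434] size [101.8262 129.1015] ang 79.9136962890625 z 0.02844986798199023
grip 434 c [522.0858 -97.2732] size [22.8151 52.8708] ang 89.35331726074219 z 0.09771892851577335
roof 1861 c [520.9759 -97.2529] size [85.8612 84.6663] ang 0.06856371462345123 z 0.06607899544270379
flange 1002 c [512.9631 -89.0537] size [103.0388 132.1055] ang 88.41371154785156 z 0.028263491413552555
```

View pics/m1.png

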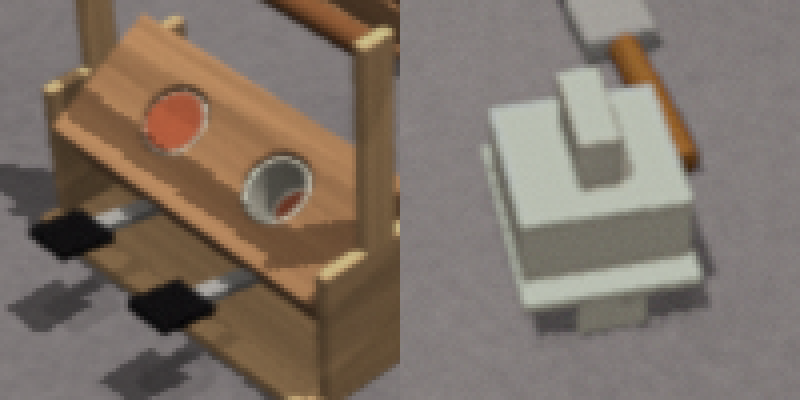

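Crop confirms it: the flat red top is in the left (+y) well (crop 178,122), so the left lever is the one. The white hood (crop 590,190) is the cover. Now for the move offsets to the left pad.

```bash
cat >> h.py <<'E'
np.set_printoptions(precision=4,suppress=True)
def rot(tilt=0,yaw=0):
    # tool frame: z down; tilt about world y (tool tips forward +x), y axis = world -y/+y chosen as start
    s=Q0
    return R.from_euler('z',yaw)*R.from_euler('y',-tilt)*s
Q0=R.from_matrix(np.array([[-1,0,0],[0,1,0],[0,0,-1.]]))
def go(p,r=None,o=None):
    s=ctrl.read_state();q=R.from_quat(s['orientation']) if o is None else o;r=q if r is None else r
    rv=(q.inv()*r).as_rotvec();d=np.array(p)-s['tcp_pos']
    print('turn',rv,'shift(cur) mm',q.inv().apply(d)*1000,'shift(final)',r.inv().apply(d)*1000)
E
python3 - <<'E'
from h import *
s=ctrl.read_state();print(s);print(R.from_quat(s['orientation']).as_matrix())
for q in (Q0,Q0*R.from_euler('z',np.pi)): go([.50,.241,.09],q)
E
```

```text
{'t': 2.4, 'joint_pos': array([-1.3452,  0.5214, -0.0363,  1.5995,  0.0212,  1.0211, -0.1128]), 'qd': array([-0.0007, -0.0024,  0.0008,  0.0011, -0.0004,  0.0009, -0.0024]), 'tau': array([ -0.0001, -92.6827,   1.9784, -37.0255,   0.0181,   0.0018,
        -0.    ]), 'tcp_pos': array([0.1822, 0.5978, 0.2313]), 'orientation': array([ 0.1474,  0.9891, -0.    , -0.    ]), 'ft_force': array([-0.5905,  0.1021,  0.5734]), 'torque': array([-0.0516, -0.0004,  0.0045]), 'gripper_force': 0.0, 'grip_width': 0.0853814884716024}
[[-0.9566  0.2916 -0.    ]
 [ 0.2916  0.9566 -0.    ]
 [ 0.     -0.0001 -1.    ]]
turn [-0.     -0.     -0.2959] shift(cur) mm [-408.0303 -248.6699  141.2704] shift(final) [-317.7941 -356.8369  141.2695]
turn [-0.0001  0.0001  2.8457] shift(cur) mm [-408.0303 -248.6699  141.2704] shift(final) [317.7941 356.8369 141.2695]
```

Call:
apply_moves:
  moves:
    - [0,0,-0.1,0,0,0,1]
    - [0,0,-0.1,0,0,0,1]
    - [0,0,-0.096,0,0,0,1]
    - [0,0,0,-26,-30,0,1]
    - [0,0,0,-26,-30,0,1]
  grip_force: 40

```text
t: 2.82
tcp_pos: [0.2333, 0.5379, 0.2308]
orientation: [-0.002, 1.0, 0.0, -0.0]
ft_force: [2.2, 0.8, -0.6]
grip_width: 0.0258
gripper_force: 0.0
```

Call:
apply_moves:
  moves:
    - [0,0,0,-26,-30,0,1]
    - [0,0,0,-26,-30,0,1]
    - [0,0,0,-26,-30,0,1]
    - [0,0,0,-26,-30,0,1]
    - [0,0,0,-26,-30,0,1]

```text
t: 3.23
tcp_pos: [0.3652, 0.3863, 0.2315]
orientation: [-0.0, 1.0, 0.0, 0.0]
ft_force: [1.0, 0.9, -0.1]
grip_width: -0.0002
gripper_force: 0.0
```

Call:
apply_moves:
  moves:
    - [0,0,0,-26,-30,0,1]
    - [0,0,0,-26,-30,0,1]
    - [0,0,0,-26,-30,0,1]
    - [0,0,0,-26,-30,20,1]
    - [0,0,0,-26,-30,20,1]

```text
t: 3.65
tcp_pos: [0.4926, 0.2403, 0.1943]
orientation: [0.0, 1.0, 0.001, 0.001]
ft_force: [-0.8, -0.1, -0.4]
grip_width: 0.0001
gripper_force: 0.0
```

Call:
apply_moves:
  moves:
    - [0,0,0,-8,0,35,1]
    - [0,0,0,0,0,35,1]
    - [0,0,0,0,0,30,1]
    - [0,0,0,0,0,14,1]
    - [0,0,0,0,0,8,1]

```text
t: 4.07
tcp_pos: [0.4981, 0.2411, 0.0696]
orientation: [-0.0, 1.0, -0.001, -0.001]
ft_force: [-0.2, 0.3, -0.2]
grip_width: 0.0001
gripper_force: 0.0
```

Call:
apply_moves:
  moves:
    - [0,0,0,0,0,8,1]
    - [0,0,0,0,0,8,1]
    - [0,0,0,0,0,8,1]
    - [0,0,0,0,0,8,1]
    - [0,0,0,0,0,0,1]

```text
t: 4.48
tcp_pos: [0.499, 0.2417, 0.0389]
orientation: [-0.0, 1.0, -0.0, -0.0]
ft_force: [-0.1, -0.8, 0.4]
grip_width: -0.0004
gripper_force: 0.0
```

Call:
apply_moves:
  moves:
    - [0,0,0,0,0,3,1]
    - [0,0,0,0,0,3,1]
    - [0,0,0,0,0,0,1]

```text
t: 4.73
tcp_pos: [0.4997, 0.2418, 0.0342]
orientation: [-0.0, 1.0, 0.0, 0.001]
ft_force: [-2.3, -1.6, 11.9]
grip_width: 0.0
gripper_force: 6.0
```

Call:
apply_moves:
  moves:
    - [0,0,0,0,0,-10,1]
    - [0,0,0,0,0,-35,1]
    - [0,0,0,30,0,-25,1]
    - [0,0,0,35,0,-15,0.3]
    - [0,0,0,10,0,0,0.2]

```text
t: 5.15
tcp_pos: [0.4212, 0.2421, 0.1218]
orientation: [-0.001, 1.0, 0.001, 0.001]
ft_force: [1.0, 1.0, 1.0]
grip_width: 0.0232
gripper_force: 0.0
```

Run:
```python
from h import *
f=ctrl.grab_frame('side');P=cloud(f);save(f,'side1');c=f['color'].astype(int)
red=(c[...,0]>c[...,1]*1.5)&(c[...,0]>90)
m=red&(abs(P[...,0]-.58)<.06)&(abs(P[...,1]-.24)<.035)&(P[...,2]>.08)&(P[...,2]<.15)
p=P[m];print(len(p),p.mean(0),np.percentile(p,3,axis=0),np.percentile(p,97,axis=0),np.argwhere(m).mean(0))
p0=np.load('side0.npz');P0=p0['P'];c=p0['c'].astype(int);m=(c[...,0]>c[...,1]*1.5)&(c[...,0]>90)&(abs(P0[...,0]-.58)<.06)&(abs(P0[...,1]-.24)<.035)&(P0[...,2]>.08)&(P0[...,2]<.15)
print('before',m.sum(),P0[m].mean(0))
r=R.from_euler('z',.0148)*R.from_euler('y',-np.pi/6)
o=np.array([.613,.196,.06]);print('pred top',o+r.apply([0,.045,.066]),'before',o+r.apply([0,.045,.044]))
print(ctrl.read_state()['joint_pos'])
for D in (.13,.047): go(o+r.apply([0,.045,D]),r*Q0); print((o+r.apply([0,.045,D])))
```

```text
149 [0.5797 0.2418 0.1155] [0.5657 0.2248 0.1073] [0.5942 0.2578 0.1245] [135.7047 253.8859]
before 152 [0.591  0.2427 0.0972]
pred top [0.5793 0.2405 0.1172] before [0.5903 0.2407 0.0981]
[-0.6362  0.4692 -0.0097  2.059   0.0064  0.6121  0.9229]
turn [-0.002  -0.523  -0.0127] shift(cur) mm [-126.4476   -2.3065  -51.7702] shift(final) [-135.367    -3.9739   18.2882]
[0.5473 0.24   0.1726]
turn [-0.002  -0.523  -0.0127] shift(cur) mm [-167.8997   -1.878    20.1362] shift(final) [-135.367    -3.9739  101.2882]
[0.5888 0.2406 0.1007]
```

Call:
apply_moves:
  moves:
    - [0,-0.105,0,-26,0,-9,-0.5]
    - [0,-0.105,0,-27,0,-6,-0.5]
    - [0,-0.105,0,-27,0,-4,-0.5]
    - [0,-0.105,0,-27,0,-1,-0.5]
    - [0,-0.103,0,-27,0,2,-0.5]

```text
t: 5.62
tcp_pos: [0.5526, 0.2416, 0.1657]
orientation: [0.0, 0.966, 0.001, 0.258]
ft_force: [22.4, 42.2, 2.5]
grip_width: 0.064
gripper_force: 0.0
```

Run:
```python
from h import *
f=ctrl.grab_frame('side');save(f,'side2');cv2.imwrite('pics/side2c.png',cv2.resize(f['color'][60:220,180:380,::-1],(750,600)))
r=R.from_euler('z',.0148)*R.from_euler('y',-np.pi/6)
o=np.array([.613,.1965,.06]);s=ctrl.read_state();print(s['joint_pos'],s['tcp_pos'],s['grip_width'],s['ft_force'])
for D in (.13,.047): go(o+r.apply([0,.045,D]),r*Q0)
```

```text
[-1.087   0.4951  0.5261  2.1461  0.5391  0.1674  0.3855] [0.5529 0.2374 0.1655] 0.06417603089717495 [-2.7417 -4.5162 -2.602 ]
turn [-0.0216  0.0015 -0.0137] shift(cur) mm [ 1.215   2.9982 -8.9886] shift(final) [ 1.1861  3.2077 -8.9199]
turn [-0.0216  0.0015 -0.0137] shift(cur) mm [ 1.354   4.7858 73.992 ] shift(final) [ 1.1861  3.2077 74.0801]
```

View pics/side2c.png

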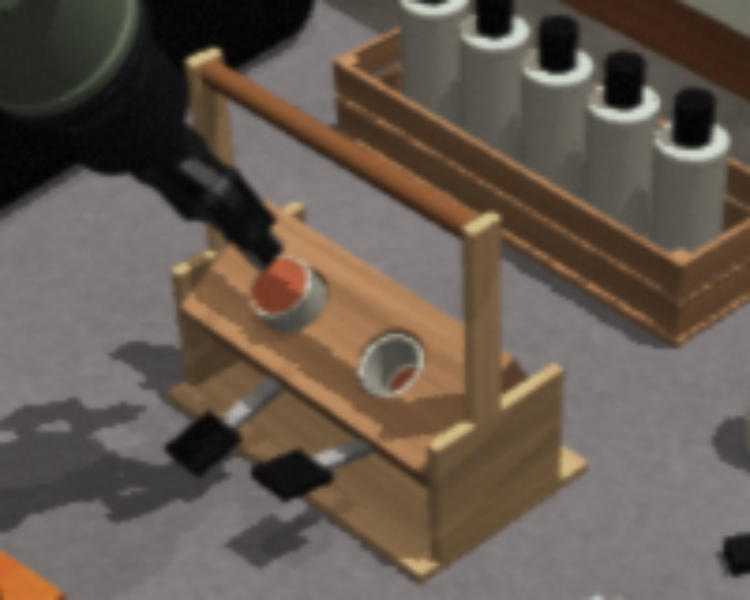

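The picture shows the full pot standing proud (crop 285,290), the left lever down and the fingers just above the pot. The empty pot is untouched. Descending along the deck axis.

Call:
apply_moves:
  moves:
    - [-0.02,0,-0.014,1,3,5,-0.5]
    - [0,0,0,0,0,12,-0.5]
    - [0,0,0,0,0,15,-0.5]
    - [0,0,0,0,0,12,-0.5]
    - [0,0,0,0,0,0,-0.5]

```text
t: 6.08
tcp_pos: [0.5724, 0.2437, 0.1246]
orientation: [-0.007, 0.967, 0.005, 0.255]
ft_force: [-0.7, -0.6, 0.4]
grip_width: 0.0643
gripper_force: 0.0
```

Run:
```python
from h import *
r=R.from_euler('z',.0148)*R.from_euler('y',-np.pi/6)
o=np.array([.613,.1965,.06]);s=ctrl.read_state();print(s['joint_pos'],s['tcp_pos'],s['grip_width'],s['ft_force'])
for D in (.047,): go(o+r.apply([0,.045,D]),r*Q0)
```

```text
[-0.8625  0.5514  0.2787  2.1171  1.162   0.1621 -0.1941] [0.5724 0.2437 0.1246] 0.06426926221115972 [-0.69   -0.6025  0.3762]
turn [ 0.0067 -0.0081 -0.0017] shift(cur) mm [-2.5201 -3.0283 28.8558] shift(final) [-2.2806 -2.838  28.895 ]
```

Call:
apply_moves:
  moves:
    - [0,0,0,-1,-1,8,-0.5]
    - [0,0,0,-1,-1,8,-0.5]
    - [0,0,0,0,-1,7,-0.5]
    - [0,0,0,0,0,5,-0.5]
    - [0,0,0,0,0,0,-0.5]

```text
t: 6.5
tcp_pos: [0.5876, 0.2412, 0.1025]
orientation: [-0.007, 0.967, 0.005, 0.255]
ft_force: [-0.4, -0.2, 0.0]
grip_width: 0.0639
gripper_force: 0.0
```

Run:
```python
from h import *
f=ctrl.grab_frame('wrist');save(f,'w1')
r=R.from_euler('z',.0148)*R.from_euler('y',-np.pi/6)
o=np.array([.613,.1965,.06]);s=ctrl.read_state();print(s['joint_pos'],s['tcp_pos'],s['grip_width'],s['ft_force'])
for D in (.047,): go(o+r.apply([0,.045,D]),r*Q0)
```

```text
[-0.7952  0.6     0.2219  2.0949  1.4075  0.1644 -0.4226] [0.5875 0.2414 0.1028] 0.06439999109611359 [ 0.5058 -0.505   0.4587]
turn [ 0.0069 -0.0071 -0.0019] shift(cur) mm [-0.1345 -0.2568  2.5284] shift(final) [-0.1162 -0.2397  2.531 ]
```

View pics/w1.png

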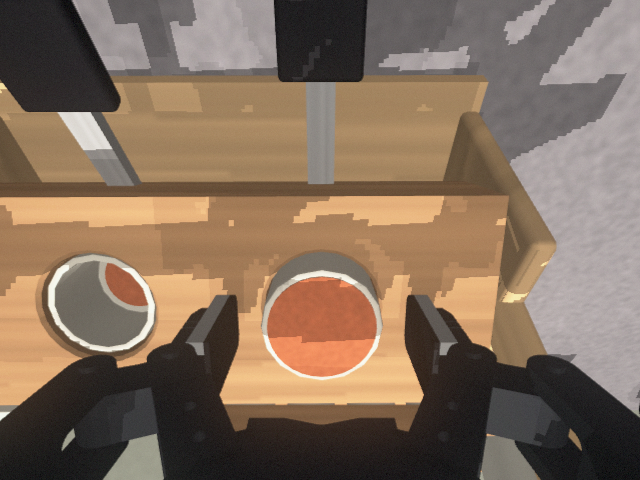

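The pot is centred between the fingers (red disc at 322,325; pads at 220 and 425). Closing.

Call:
apply_moves:
  moves:
    - [0,0,0,0,0,3,-0.5]
    - [0,0,0,0,0,0,1]
    - [0,0,0,0,0,0,1]
    - [0,0,0,0,0,0,1]
    - [0,0,0,0,0,0,1]
  grip_force: 40

```text
t: 6.97
tcp_pos: [0.5888, 0.2417, 0.1004]
orientation: [-0.007, 0.967, 0.006, 0.256]
ft_force: [-1.6, -0.3, 3.6]
grip_width: 0.0425
gripper_force: 40.3
```

Call:
apply_moves:
  moves:
    - [0,0,0,0,0,-4,1]
    - [0,0,0,0,0,-8,1]
    - [0,0,0,0,0,-10,1]
    - [0,0,0,0,0,-10,1]
    - [0,0,0,0,0,-10,1]

```text
t: 7.38
tcp_pos: [0.5676, 0.241, 0.1369]
orientation: [-0.007, 0.967, 0.006, 0.255]
ft_force: [-0.4, 0.1, -0.5]
grip_width: 0.0424
gripper_force: 40.8
```

Call:
apply_moves:
  moves:
    - [0,0,0,0,0,-10,1]
    - [0,0,0,0,0,-10,1]
    - [0,0,0,3,0,-12,1]
    - [0,0,0,8,0,-12,1]
    - [0,0.05,0,12,0,-16,1]

```text
t: 7.8
tcp_pos: [0.5178, 0.24, 0.1768]
orientation: [-0.008, 0.973, 0.005, 0.232]
ft_force: [0.3, -0.6, -2.1]
grip_width: 0.0423
gripper_force: 40.7
```

Call:
apply_moves:
  moves:
    - [0,0.1,0,13,0,-18,1]
    - [0,0.1,0,15,0,-17,1]
    - [0,0.1,0,17,0,-16,1]
    - [0,0.1,0,18,0,-15,1]
    - [0,0.07,0,20,0,-13,1]

```text
t: 8.22
tcp_pos: [0.4275, 0.2369, 0.223]
orientation: [-0.005, 1.0, 0.002, 0.026]
ft_force: [1.0, -1.0, -0.8]
grip_width: 0.0424
gripper_force: 40.7
```

Run:
```python
from h import *
s=ctrl.read_state();print(s['t'],s['joint_pos'],s['tcp_pos'],s['grip_width'],s['ft_force'])
go([.46,.1,.26],Q0);go([.544,-.347,.12],Q0)
```

```text
8.2167 [-0.3245  0.3131 -0.3945  1.9813  0.1997  0.8366  0.7511] [0.4275 0.2369 0.223 ] 0.04242903486124391 [ 0.9582 -0.9703 -0.7924]
turn [0.005  0.0516 0.0109] shift(cur) mm [ -32.9106 -137.1159  -35.9998] shift(final) [ -32.5246 -136.9398  -37.0071]
turn [0.005  0.0516 0.0109] shift(cur) mm [-104.7461 -585.6678  105.7956] shift(final) [-116.5246 -583.9398  102.9929]
```

Call:
apply_moves:
  moves:
    - [0.005,0.05,0.01,0,-25,0,1]
    - [0,0,0,-5,-37,0,1]
    - [0,0,0,-5,-37,0,1]
    - [0,0,0,-5,-37,0,1]
    - [0,0,0,-5,-37,0,1]

```text
t: 8.63
tcp_pos: [0.4483, 0.0619, 0.2224]
orientation: [-0.001, 1.0, -0.001, 0.004]
ft_force: [1.1, 1.5, -0.9]
grip_width: 0.0425
gripper_force: 40.8
```

Call:
apply_moves:
  moves:
    - [0,0,0,-8,-38,0,1]
    - [0,0,0,-8,-38,0,1]
    - [0,0,0,-8,-38,0,1]
    - [0,0,0,-8,-38,0,1]
    - [0,0,0,-8,-38,0,1]

```text
t: 9.05
tcp_pos: [0.4887, -0.1283, 0.2234]
orientation: [-0.0, 1.0, -0.001, 0.004]
ft_force: [0.5, 0.3, -1.5]
grip_width: 0.0428
gripper_force: 40.8
```

Call:
apply_moves:
  moves:
    - [0,0,0,-8,-38,5,1]
    - [0,0,0,-8,-38,10,1]
    - [0,0,0,-8,-38,10,1]
    - [0,0,0,-8,-38,10,1]
    - [0,0,0,-8,-30,10,1]

```text
t: 9.47
tcp_pos: [0.5288, -0.3117, 0.1786]
orientation: [0.0, 1.0, -0.002, 0.004]
ft_force: [0.0, 0.6, 0.6]
grip_width: 0.0426
gripper_force: 40.8
```

Run:
```python
from h import *
f=ctrl.grab_frame('wrist');save(f,'w2');P=cloud(f)
s=ctrl.read_state();print(s['t'],s['joint_pos'],s['tcp_pos'],s['grip_width'])
p=P[(P[...,2]>.024)&(P[...,2]<.036)&(abs(P[...,0]-.544)<.08)&(abs(P[...,1]+.347)<.08)]
if len(p): print(len(p),cv2.minAreaRect((p[:,:2]*1000).astype(np.float32)))
f=ctrl.grab_frame('side');cv2.imwrite('pics/m2.png',np.hstack([cv2.resize(cv2.imread('pics/w2.png'),(400,400)),cv2.resize(f['color'][200:400,350:550,::-1],(400,400))]))
go([.544,-.347,.06],Q0)
```

```text
9.5167 [ 0.5573  0.5667 -0.1671  1.6784  0.1168  0.8986  1.9098] [ 0.5284 -0.3167  0.1764] 0.04254737212436138
8850 ((542.9815063476562, -353.2119445800781), (83.96856689453125, 84.4419174194336), 79.19939422607422)
turn [-0.0033  0.0057 -0.0044] shift(cur) mm [-15.3984 -33.1669 117.2288] shift(final) [-15.9188 -33.6251 117.0286]
```

View pics/m2.png

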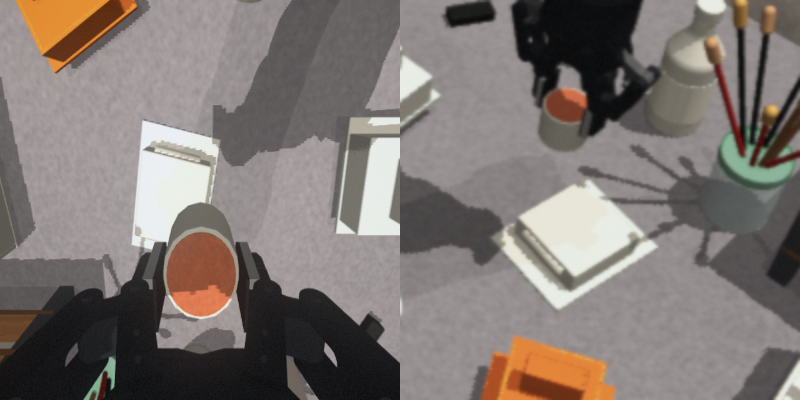

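Call:
apply_moves:
  moves:
    - [-0.003,0.006,-0.004,-5,-11,25,1]
    - [0,0,0,-5,-11,30,1]
    - [0,0,0,-5,-11,30,1]
    - [0,0,0,0,0,25,1]
    - [0,0,0,0,0,10,1]

```text
t: 9.98
tcp_pos: [0.5432, -0.3406, 0.0557]
orientation: [-0.002, 1.0, 0.001, -0.001]
ft_force: [-0.5, -0.3, -1.2]
grip_width: 0.0427
gripper_force: 40.9
```

Call:
apply_moves:
  moves:
    - [0,0,0,0,0,0,1]
    - [0,0,0,0,0,0,1]

```text
t: 10.15
tcp_pos: [0.545, -0.3412, 0.06]
orientation: [-0.003, 1.0, 0.0, 0.001]
ft_force: [-0.1, -0.4, 0.1]
grip_width: 0.0426
gripper_force: 40.9
```

Call:
apply_moves:
  moves:
    - [0,0,0,1,-4,2,1]
    - [0,0,0,0,-4,3,1]
    - [0,0,0,0,0,2,1]
    - [0,0,0,0,0,2,1]
    - [0,0,0,0,0,0,1]

```text
t: 10.57
tcp_pos: [0.5436, -0.3497, 0.0501]
orientation: [-0.002, 1.0, -0.0, 0.001]
ft_force: [0.3, 0.1, -0.9]
grip_width: 0.0424
gripper_force: 40.9
```

Call:
apply_moves:
  moves:
    - [0,0,0,0,0,1,1]
    - [0,0,0,0,0,1,1]
    - [0,0,0,0,0,0,1]

```text
t: 10.82
tcp_pos: [0.5441, -0.3498, 0.0494]
orientation: [-0.002, 1.0, -0.0, 0.001]
ft_force: [-4.5, 1.9, 17.5]
grip_width: 0.0424
gripper_force: 42.5
```

Contact with the platform, so I release gently and rise.

Call:
apply_moves:
  moves:
    - [0,0,0,0,0,-0.5,0]
    - [0,0,0,0,0,0,-0.3]
    - [0,0,0,0,0,0,-0.5]
    - [0,0,0,0,0,0,-0.5]
    - [0,0,0,0,0,0,-0.5]

```text
t: 11.23
tcp_pos: [0.5437, -0.3497, 0.0486]
orientation: [-0.002, 1.0, -0.0, 0.001]
ft_force: [-1.3, -0.3, -0.0]
grip_width: 0.0642
gripper_force: 0.0
```

Call:
apply_moves:
  moves:
    - [0,0,0,0,0,-10,-0.5]
    - [0,0,0,0,0,-25,-0.5]
    - [0,0,0,0,0,-40,-0.5]
    - [0,0,0,20,20,-35,-0.5]
    - [0,0,0,20,25,-20,-0.5]

```text
t: 11.65
tcp_pos: [0.5053, -0.3076, 0.1795]
orientation: [-0.001, 1.0, -0.001, 0.003]
ft_force: [0.5, -0.0, -0.1]
grip_width: 0.0639
gripper_force: 0.0
```

Call:
apply_moves:
  moves:
    - [0,0,0,20,25,0,-0.5]
    - [0,0,0,0,0,0,-0.5]
    - [0,0,0,0,0,0,-0.5]

```text
t: 11.9
tcp_pos: [0.4844, -0.2807, 0.1774]
orientation: [-0.003, 1.0, -0.001, 0.001]
ft_force: [-0.2, -0.3, -0.2]
grip_width: 0.0642
gripper_force: 0.0
```

Run:
```python
from h import *
f=ctrl.grab_frame('wrist');save(f,'w3');P=cloud(f)
s=ctrl.read_state();print(s['t'],s['joint_pos'],s['tcp_pos'],s['grip_width'])
def rc(n,lo,hi,dx=.08):
    p=P[(P[...,2]>lo)&(P[...,2]<hi)&(abs(P[...,0]-.544)<dx)&(abs(P[...,1]+.349)<dx)]
    if len(p): print(n,len(p),cv2.minAreaRect((p[:,:2]*1000).astype(np.float32)),p.mean(0))
rc('plat',.025,.035);rc('foot',.0015,.006);rc('pot',.062,.073,.05)
f=ctrl.grab_frame('side');cv2.imwrite('pics/m3.png',np.hstack([cv2.resize(cv2.imread('pics/w3.png'),(400,400)),cv2.resize(f['color'][200:400,300:500,::-1],(400,400))]))
P=cloud(f);rc('side plat',.025,.035);rc('side pot',.062,.073,.05)
go([.5215,-.097,.12],Q0)
```

```text
11.95 [ 0.555   0.4883 -0.1839  1.8214  0.1155  0.8393  1.8908] [ 0.4849 -0.2816  0.1769] 0.0638406886029277
plat 6272 ((543.9166259765625, -348.7869567871094), (84.15140533447266, 85.08550262451172), 79.32957458496094) [ 0.534  -0.3418  0.0284]
foot 2363 ((540.972900390625, -354.23431396484375), (111.92044830322266, 134.58253479003906), 79.2478256225586) [ 0.5141 -0.333   0.0021]
pot 1110 ((537.5635375976562, -346.91986083984375), (43.27676010131836, 31.434036254882812), 55.13862991333008) [ 0.5356 -0.3444  0.0664]
side plat 1006 ((542.4589233398438, -347.68646240234375), (85.31641387939453, 89.05870056152344), 78.50904846191406) [ 0.5343 -0.3529  0.0286]
side pot 358 ((543.5237426757812, -350.2820739746094), (43.66960144042969, 42.30974197387695), 74.70439910888672) [ 0.5418 -0.3507  0.0669]
turn [-0.0008  0.0024  0.0044] shift(cur) mm [-37.0396 184.86    56.3874] shift(final) [-36.3713 184.9731  56.4517]
```

View pics/m3.png

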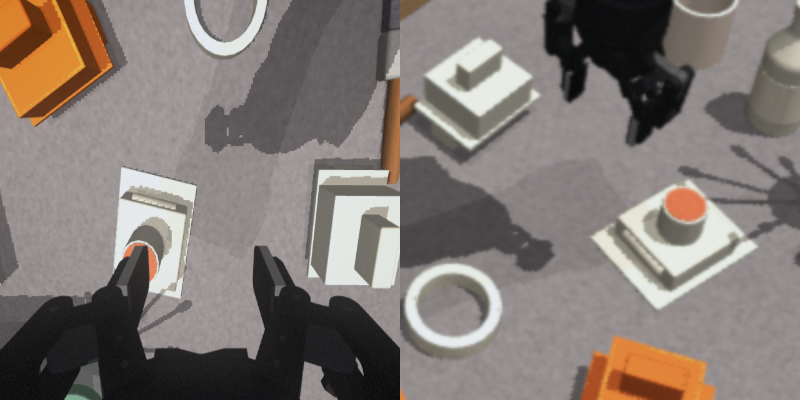

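Pot stands centred on the keeper (side crop 686,205), and the fingers are clear. Moving over the white cover.

Call:
apply_moves:
  moves:
    - [0,0.002,0.004,-7,37,0,-0.5]
    - [0,0,0,-8,37,0,-0.5]
    - [0,0,0,-8,37,0,-0.5]
    - [0,0,0,-7,37,0,-0.5]
    - [0,0,0,-6,37,0,-0.5]

```text
t: 12.42
tcp_pos: [0.5212, -0.0952, 0.1756]
orientation: [0.0, 1.0, -0.0, -0.0]
ft_force: [0.9, -0.3, -0.6]
grip_width: 0.0643
gripper_force: 0.0
```

Call:
apply_moves:
  moves:
    - [0,0,0,0,0,0,-0.5]
    - [0,0,0,0,0,0,-0.5]
    - [0,0,0,0,0,0,-0.5]

```text
t: 12.67
tcp_pos: [0.5208, -0.0971, 0.1756]
orientation: [-0.0, 1.0, -0.0, -0.0]
ft_force: [-0.8, -0.3, -0.4]
grip_width: 0.0642
gripper_force: 0.0
```

Run:
```python
from h import *
f=ctrl.grab_frame('wrist');save(f,'w4');P=cloud(f)
s=ctrl.read_state();print(s['t'],s['joint_pos'],s['tcp_pos'],s['grip_width'])
def rc(n,lo,hi,dx=.06):
    p=P[(P[...,2]>lo)&(P[...,2]<hi)&(abs(P[...,0]-.5215)<dx)&(abs(P[...,1]+.097)<dx)]
    if len(p): print(n,len(p),cv2.minAreaRect((p[:,:2]*1000).astype(np.float32)),p.mean(0))
rc('grip',.094,.104,.04);rc('roof',.062,.071);rc('flange',.02,.034,.075)
go([.5215,-.097,.072],Q0)
```

```text
12.7167 [ 0.2352  0.4487 -0.2146  1.8979  0.1289  0.809   1.5219] [ 0.5205 -0.0977  0.1756] 0.06393463473217081
grip 2739 ((521.2785034179688, -97.8936996459961), (20.048999786376953, 49.87297821044922), 89.97734069824219) [ 0.5202 -0.0979  0.0978]
roof 11066 ((521.6250610351562, -97.81629943847656), (80.25192260742188, 80.68049621582031), 89.95271301269531) [ 0.5175 -0.0979  0.066 ]
flange 2426 ((473.44586181640625, -89.41256713867188), (29.337890625, 101.49319458007812), 10.61651611328125) [ 0.4743 -0.0973  0.0279]
turn [-0.0006 -0.0008 -0.0009] shift(cur) mm [ -1.0477   0.7771 103.6032] shift(final) [ -0.9618   0.7102 103.6045]
```

View pics/w4.png

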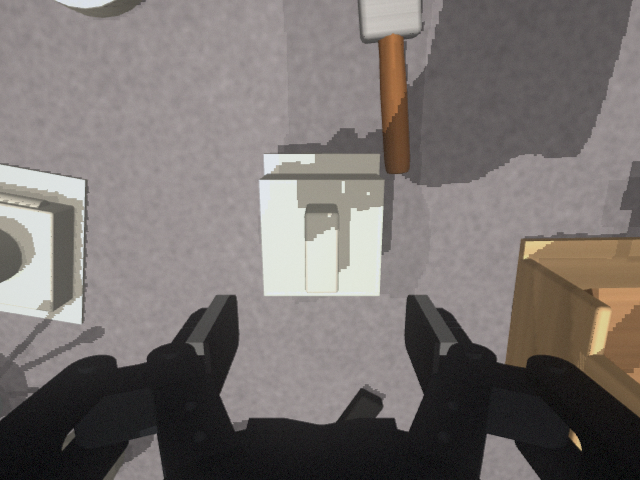

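The white cover is below, its bar along x between the pads (bar at 321,248). The brush handle lies clear to its right.

Call:
apply_moves:
  moves:
    - [0,0,0,-1,0,30,-0.5]
    - [0,0,0,0,0,30,-0.5]
    - [0,0,0,0,0,25,-0.5]
    - [0,0,0,0,0,12,-0.5]
    - [0,0,0,0,0,5,-0.5]

```text
t: 13.13
tcp_pos: [0.5203, -0.0978, 0.0718]
orientation: [0.001, 1.0, -0.0, -0.002]
ft_force: [-0.5, 0.2, 0.4]
grip_width: 0.0638
gripper_force: 0.0
```

Call:
apply_moves:
  moves:
    - [0,0,0,0,0,0,-0.2]
    - [0,0,0,0,0,0,1]
    - [0,0,0,0,0,0,1]
    - [0,0,0,0,0,0,1]
    - [0,0,0,0,0,0,1]
  grip_force: 60

```text
t: 13.55
tcp_pos: [0.522, -0.0968, 0.0751]
orientation: [-0.0, 1.0, -0.0, 0.001]
ft_force: [-1.3, -0.4, 6.0]
grip_width: 0.0187
gripper_force: 58.3
```

Call:
apply_moves:
  moves:
    - [0,0,0,0,0,-10,1]
    - [0,0,0,0,0,-30,1]
    - [0,0,0,0,0,-35,1]
    - [0,0,0,0,0,-35,1]
    - [0,0,0,0,-10,-20,1]

```text
t: 13.97
tcp_pos: [0.5224, -0.1049, 0.2087]
orientation: [-0.001, 1.0, 0.0, 0.002]
ft_force: [1.4, 0.4, -1.0]
grip_width: 0.0189
gripper_force: 58.9
```

Call:
apply_moves:
  moves:
    - [0,0,0,-4,-35,0,1]
    - [0,0,0,-4,-38,0,1]
    - [0,0,0,-4,-38,0,1]
    - [0,0,0,-4,-38,0,1]
    - [0,0,0,-4,-38,0,1]

```text
t: 14.38
tcp_pos: [0.5413, -0.2953, 0.2055]
orientation: [-0.0, 1.0, -0.0, 0.0]
ft_force: [1.1, 0.9, -1.4]
grip_width: 0.0189
gripper_force: 58.9
```

Call:
apply_moves:
  moves:
    - [0,0,0,-2,-30,0,1]
    - [0,0,0.06,0,-20,0,1]
    - [0,0,0.06,0,0,0,1]
    - [0,0,0.067,0,0,0,1]
    - [0,0,0,0,0,0,1]

```text
t: 14.8
tcp_pos: [0.5434, -0.3436, 0.205]
orientation: [0.095, 0.995, -0.0, 0.0]
ft_force: [0.5, 0.7, -0.9]
grip_width: 0.0189
gripper_force: 58.8
```

Call:
apply_moves:
  moves:
    - [0,0,0,0,0,0,1]
    - [0,0,0,0,0,0,1]

```text
t: 14.97
tcp_pos: [0.5437, -0.3431, 0.2047]
orientation: [0.092, 0.996, -0.0, 0.0]
ft_force: [-1.1, -0.4, -1.0]
grip_width: 0.0189
gripper_force: 58.8
```

Run:
```python
from h import *
s=ctrl.read_state();print(s['t'],s['joint_pos'],s['tcp_pos'],s['grip_width'],s['ft_force'])
f=ctrl.grab_frame('side');P=cloud(f)
def rc(n,lo,hi,dx=.06):
    p=P[(P[...,2]>lo)&(P[...,2]<hi)&(abs(P[...,0]-.54)<dx)&(abs(P[...,1]+.345)<dx)]
    if len(p): print(n,len(p),cv2.minAreaRect((p[:,:2]*1000).astype(np.float32)),p.mean(0))
rc('roof',s['tcp_pos'][2]-.0135,s['tcp_pos'][2]-.0045)
cv2.imwrite('pics/m4.png',np.hstack([cv2.resize(f['color'][190:390,330:530,::-1],(400,400)),cv2.resize(ctrl.grab_frame('scene')['color'][190:390,80:280,::-1],(400,400))]))
go([.5445,-.348,.11],rot(0,-.187))
```

```text
14.9667 [ 0.5499  0.5782 -0.1205  1.5726  0.0788  0.9951  1.793 ] [ 0.5437 -0.3431  0.2047] 0.01888887144172209 [-1.0884 -0.3853 -0.9637]
roof 1084 ((543.6280517578125, -342.8267822265625), (82.64959716796875, 83.16718292236328), 79.82393646240234) [ 0.5329 -0.3502  0.1949]
turn [-0.0003  0.0001  0.0024] shift(cur) mm [-1.7371 -4.5602 94.3949] shift(final) [-1.7542 -4.588  94.3932]
```

View pics/m4.png

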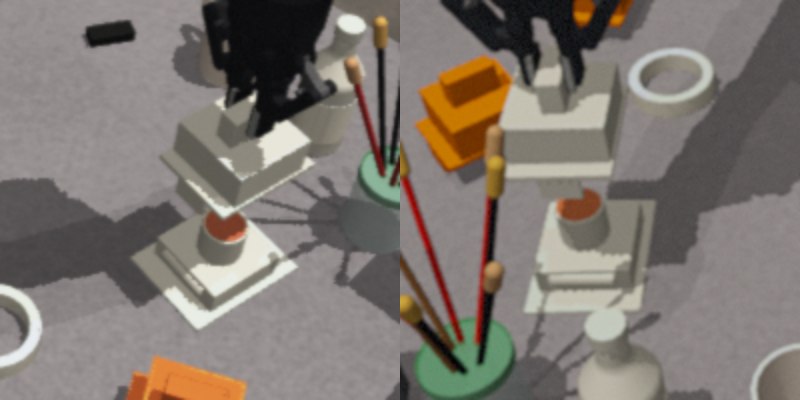

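The cover is held level over the pot. It needs about 5 mm of −y, then it can go down to the bars.

Call:
apply_moves:
  moves:
    - [0,0,0,-1,-5,10,1]
    - [0,0,0,0,0,25,1]
    - [0,0,0,0,0,30,1]
    - [0,0,0,0,0,20,1]
    - [0,0,0,0,0,10,1]

```text
t: 15.48
tcp_pos: [0.5422, -0.3481, 0.1056]
orientation: [0.093, 0.996, 0.001, -0.002]
ft_force: [-0.8, -0.2, -1.5]
grip_width: 0.019
gripper_force: 58.8
```

Call:
apply_moves:
  moves:
    - [0,0,0,0,0,4,1]
    - [0,0,0,0,0,0,1]
    - [0,0,0,0,0,0,1]

```text
t: 15.73
tcp_pos: [0.544, -0.3489, 0.1058]
orientation: [0.093, 0.996, -0.0, 0.0]
ft_force: [0.0, 1.0, -0.8]
grip_width: 0.0187
gripper_force: 58.8
```

Call:
apply_moves:
  moves:
    - [0,0,0,0,0,4,1]
    - [0,0,0,0,0,4,1]
    - [0,0,0,0,0,4,1]
    - [0,0,0,0,0,3,1]
    - [0,0,0,0,0,3,1]

```text
t: 16.15
tcp_pos: [0.5443, -0.3489, 0.0877]
orientation: [0.093, 0.996, -0.001, 0.001]
ft_force: [-0.2, -0.1, 3.6]
grip_width: 0.0192
gripper_force: 59.7
```

Call:
apply_moves:
  moves:
    - [0,0,0,0,0,3,1]
    - [0,0,0,0,0,2,1]
    - [0,0,0,0,0,0,1]
    - [0,0,0,0,0,0,1]

```text
t: 16.48
tcp_pos: [0.5435, -0.3484, 0.0816]
orientation: [0.093, 0.996, -0.0, -0.0]
ft_force: [3.2, -1.0, -7.2]
grip_width: 0.0191
gripper_force: 58.7
```

Call:
apply_moves:
  moves:
    - [0,0,0,0,0,1.5,1]
    - [0,0,0,0,0,1,1]
    - [0,0,0,0,0,0,1]

```text
t: 16.73
tcp_pos: [0.5435, -0.3485, 0.0812]
orientation: [0.093, 0.996, -0.0, -0.0]
ft_force: [-8.2, 5.1, 25.1]
grip_width: 0.019
gripper_force: 63.0
```

Run:
```python
from h import *
s=ctrl.read_state();print(s['t'],s['tcp_pos'],s['ft_force'])
f=ctrl.grab_frame('side');P=cloud(f)
def rc(n,lo,hi,dx=.06):
    p=P[(P[...,2]>lo)&(P[...,2]<hi)&(abs(P[...,0]-.544)<dx)&(abs(P[...,1]+.349)<dx)]
    if len(p): print(n,len(p),cv2.minAreaRect((p[:,:2]*1000).astype(np.float32)),p.mean(0),np.median(p[:,2]))
rc('roof',.064,.085);rc('flange',.026,.042)
```

```text
16.7333 [ 0.5435 -0.3485  0.0812] [-8.1565  5.1148 25.11  ]
roof 1041 ((543.86767578125, -348.7293701171875), (82.26817321777344, 83.8067398071289), 79.30951690673828) [ 0.5303 -0.355   0.0714] 0.07129244657212574
flange 589 ((543.0786743164062, -348.4819030761719), (85.79716491699219, 109.84183502197266), 78.76899719238281) [ 0.5117 -0.3548  0.0341] 0.033816990515849854
```

It is home on a hard stop, with the roof at about 72 mm (z ≈ 6). Releasing and retreating.

Call:
apply_moves:
  moves:
    - [0,0,0,0,0,-2,1]
    - [0,0,0,0,0,0,0.3]
    - [0,0,0,0,0,0,0]
    - [0,0,0,0,0,0,-0.2]
    - [0,0,0,0,0,0,-0.2]

```text
t: 17.2
tcp_pos: [0.5434, -0.3485, 0.0813]
orientation: [0.093, 0.996, -0.0, -0.0]
ft_force: [-0.1, -0.2, -0.1]
grip_width: 0.0512
gripper_force: 0.0
```

Call:
apply_moves:
  moves:
    - [0,0,0,0,0,-10,-0.2]
    - [0,0,0,0,0,-30,-0.2]
    - [0,0,0,0,0,-35,-0.2]
    - [0,0,0,15,15,-20,-0.2]
    - [0,0,0,0,0,0,-0.2]

```text
t: 17.62
tcp_pos: [0.5323, -0.3298, 0.1815]
orientation: [0.093, 0.996, -0.001, 0.002]
ft_force: [0.1, 0.3, 0.1]
grip_width: 0.0513
gripper_force: 0.0
```

Run:
```python
from h import *
s=ctrl.read_state();print(s['t'],s['tcp_pos'],s['ft_force'],s['grip_width'])
f=ctrl.grab_frame('side');P=cloud(f)
def rc(n,lo,hi,dx=.06):
    p=P[(P[...,2]>lo)&(P[...,2]<hi)&(abs(P[...,0]-.544)<dx)&(abs(P[...,1]+.349)<dx)]
    if len(p): print(n,len(p),cv2.minAreaRect((p[:,:2]*1000).astype(np.float32)),np.median(p[:,2]))
rc('roof',.064,.085);rc('bar',.098,.112)
cv2.imwrite('pics/m5.png',np.hstack([cv2.resize(f['color'][190:390,330:530,::-1],(400,400)),cv2.resize(f['color'][60:220,180:340,::-1],(400,400))]))
```

```text
17.6167 [ 0.5323 -0.3298  0.1815] [0.1174 0.2628 0.0841] 0.05125035072699488
roof 1262 ((546.4013061523438, -348.34259033203125), (82.9342041015625, 83.98736572265625), 79.70787811279297) 0.07138999238603128
bar 264 ((545.6196899414062, -349.2155456542969), (21.020774841308594, 51.81371307373047), 78.92060852050781) 0.10288595505942694
```

View pics/m5.png

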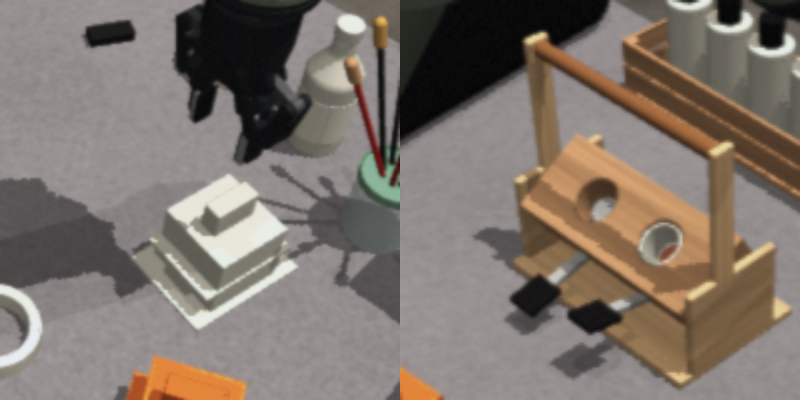

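The cover sits level and snapped down on the keeper (left crop 225,240). The empty pot is still in its well, and the gripper is clear. Handing in.

```bash
python3 -c "
from bench import ctrl
print(ctrl.sign_off())"
```

```text
the job is handed in; nothing more can be done
None
```

The job is handed in at about 18 s of the 67 s allowed: the full pot was ejected, taken out and stood on the keeper, and the cover is snapped home over it; the empty pot is still in its well, though the hand-in call gave no verdict.

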